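Reset a tripped heater cut-out through its shuttered well

TASK

One of the two over-temperature cut-outs on the bench has tripped: the flag in its window is red, the other's is green. Push its orange shutter fully open with a fingertip, reach down into the well and press the sunken red plunger until it snaps home, then push the shutter fully closed again. Do not lift or shove either unit, leave the other unit's shutter as it is, and disturb nothing else on the bench.

Things in the scene. Friction and masses are not known exactly. Their poses are not given: they have to be found in the camera images.
- cutout_a: Tripped over-temperature cut-out (red flag): loose bench unit on rubber feet, about 0.9 kg, 104 mm (x) x 140 mm (y) x 60 mm high. Origin: centre of its underside; z up; front with vents and window faces its -x. On top an orange shutter covers a sunken well. Rails and frames stand at most 5 mm above the top face. Friction holds it against at least 5 N sideways; pushed much harder it skids.
- cutout_b: The other cut-out, same model and axes, not tripped (green flag in its window): to be left alone. 104 x 140 x 60 mm, origin at the centre of its underside.
- cutout_a_window (a point): Middle of the tripped unit's trip window, 16 x 17 mm, on its top near the front edge, where the flag shows: red = tripped, green = set. The other unit has the same window.
- cutout_a_shutter (a joint): Slide of the tripped unit's shutter along the unit's y: 0 = closed over the well, grows towards the unit's +y, 0.054 m = fully open against its stop, well uncovered. May start up to 12 mm ajar. Drag about 1.3 N; it stays where it is left.
- cutout_a_ridge (a point): Middle of the top face of the black ribbed ridge to push against, across the middle of the tripped unit's shutter. Ridge 36 mm long (unit's x), 8 mm thick (y), 13 mm high above the shutter plate, its top 76.5 mm above the worktop. Plate 56 mm (x) x 54 mm (y), 3 mm thick. Moves with the shutter; axes as the unit's.
- cutout_a_plunger (a joint): Travel of the tripped unit's red reset plunger: 0 = tripped (up), 0.006 m = set (fully down). Over-centre snap action: it resists with 3 to 4 N at first, gives way at half travel, snaps home and stays down by itself. Bottoms hard at 6 mm.
- cutout_a_cap (a point): Centre of the flat top of the tripped unit's red reset plunger (cap 18 mm across), in the middle of the well. When tripped it lies 12 mm below the unit's top face (48 mm above the worktop), when set 18 mm below. Moves with the plunger; axes as the unit's. Hidden while the shutter is closed.
- cutout_a_well (a point): Centre of the mouth of the tripped unit's well, level with its top face (60 mm above the worktop), 12 mm to +x and 36 mm to -y of the unit's centre. The well is 46 x 46 mm along the unit's axes and 26 mm deep.
- cutout_b_shutter (a joint): The same slide on the other unit: 0 = closed. To be left as it is.
- cutout_b_plunger (a joint): The other unit's plunger: 0.006 m = set.
- cutout_b_ridge (a point): Middle of the top face of the ridge on the other unit's shutter.
- strip_boat: Bystander: aluminium strip boat, flat, 60 x 210 x 9 mm; origin at the centre of its underside. Not part of the job.
- boat_b: Bystander: black strip boat, flat, 56 x 190 x 9 mm; origin at the centre of its underside. Not part of the job.
- note_pad: Bystander: small note pad, 60 x 105 x 12 mm; origin at the centre of its underside. Not part of the job.
- magazine_c: Bystander: white slotted strip magazine, 58 x 201 x 62 mm; origin at the centre of its underside. Not part of the job.
- tweezers_a: Bystander: bright fine tweezers lying flat, 18 x 125 x 10 mm; origin at the centre of its underside. Not part of the job.
- tweezers_b: Bystander: black fine tweezers lying flat, 18 x 118 x 10 mm; origin at the centre of its underside. Not part of the job.
- loupe: Bystander: folding loupe, 52 x 30 x 16 mm; origin at the centre of its underside. Not part of the job.

How it is judged:
By the outcome, as a careful person would: the job done as asked, in the order asked, and still so for the second after the job is handed in, with the robot touching nothing.
It also fails if it takes over 45 s, if anything falls off the work surface, if the arm or the gripper's body presses on something with over 40 N, if the wrist force passes 120 N, or if a joint passes its speed limit or range.

ROBOT

A 6-joint arm with a two-finger parallel gripper is mounted at the origin on a cart in front of the work surface, level with it; the furniture and walls round the work are solid. World frame = base frame: x ahead of the robot, y to its left, z up, the work surface at z = 0. Lengths are in m, angles in rad, forces in N, time in s.
With the tool pointing down it reaches from about 0.25 to 0.725 m from the base axis. Payload 9.7 kg.
Tool frame: the origin (TCP) lies between the finger pads; the fingertips stand 19 mm ahead of it and the grasp point (between the pads) is the TCP; z points along the fingers, y is the line along which they close (so a half turn about z gives the same grasp; the last joint's range is limited). The gripper opens to 85 mm and grips with 20 to 120 N. Pads are 22 mm wide; open, the fingers measure 114 mm over their backs; the gripper's body (76 mm by 85 mm) begins 54 mm behind the grasp point. The pads swing forward as they close: fully open they stand 13 mm farther back than shut.
Start: joints at [1.139, 0.087, 0.176, 1.66, 0, 1.571], TCP at [0.23, 0.5, 0.25] pointing down, gripper open.
Joint ranges: [-3.13, 3.13], [-0.85, 1.81], [-1.15, 1.24], [-2.2, 2.28], [-1.44, 1.52], [-3.14, 3.14]. Speed limits (rad/s): [2.22, 2.22, 2.57, 3.14, 3.14, 3.14].

INTERFACE

Orientations are given as [roll, pitch, yaw] about the fixed x, y, z axes, in that order (R = Rz(yaw) Ry(pitch) Rx(roll)).
In Python, from cell import sense, get_image, camera_info, sign_off gives the robot as it stands.
- The arm moves only by the tool step_arm, never from a script. Its argument "series" is a list of rows, each an object with "dp": the shift along the tool's x, y, z each as a share of 20 mm, from -1 to 1, a list of three; "angular": the turn, a rotation vector about the tool's x, y, z each as a share of 0.15 rad, from -1 to 1, a list of three. A call has exactly 8 rows; each row shifts and turns the commanded pose from where the row before left it, along the tool's axes as they then stand; what a row does not reach is not made up. A row lasts 1/10 s, in which the tool goes at most 50 mm and 8.59 degrees, less where a joint would pass 70% of its speed; a pose out of reach is approached as far as the arm can. A call with a number of a shift or a turn outside -1 to 1 is refused whole. A call with a gripper value outside its range is refused whole. "claw" is the opening, from 0 (shut) to 1 (fully open), set as the call begins (left out, the last holds). The fingers move at their own pace and stop on an object; "grip_force" is the grip in N (left out, the last holds). Time passes only in rows, so rows that do not move let the fingers close, or fill a call up. It gives the time, the measured TCP pose, the force, the opening and the grip force at its end, in the units of the state.
- sense(): the state, without advancing time (a new reading comes with each control period).
- get_image(name): name is "side" or "top"; returns (picture, depth): 384x512x3 uint8, blue, green, red; 384x512 float32, m along the optical axis (not along the pixel's ray), 0 where there is no reading.
- camera_info(name): a dict with "fovy" (degrees; the focal length in pixels is half the picture's height over the tangent of half this angle, whatever the lens; pixels are square), "cx", "cy" (the principal point, pixels), "k1" (the pictures are not rectified: a ray, as slopes to the right and down, at radius r is drawn at 1 + k1 r^2 times it, then the intrinsics apply), "extrinsics" (4x4, takes a point from camera to world coordinates). Camera axes: x right, y down, z forward; pixel columns grow to the right and rows downward; lengths in m; the calibration is good to about 2 mm. A picture is of the moment at which its call begins. camera_info takes no time and is no camera call.
- sign_off(): hands the job in; it is judged then, once.
The state is a dict: "time_s": time; "joint_pos": joint angles; "joint_velocities": joint speeds; "effort": joint torques, N m; "tcp_pos": TCP position; "eef_rot": TCP orientation; "ft_force": force on the tool from outside, world axes, zero at the start; "moment": the same for the moment, N m; "width": finger opening in m; "grip_force": force on a finger pad.
Only numpy, scipy, OpenCV 4.12 (cv2) and the standard library are available. Lean on these libraries where they do the work, as an engineer would, in place of code of your own. Each camera call takes 0.05 s, during which the arm holds its last target. There are 200 camera calls.

## Working session

There is one attempt and no reset: what is moved stays moved. The work goes in short steps, Python scripts to look and compute and a tool call to move; the robot and the scene stay as the last step left them, time stands still between calls to the robot, and variables do not carry over. Pictures are saved under pics/ and viewed, at most 10 in all, crops included, and the job is handed in when it is done.

Besides the shell and the picture viewer there is one more tool, called as name([rows], argument=value, ...), one row to a line, values as JSON. step_arm: Moves the arm, as the interface text tells. Shift numbers are shares of 20 mm and turn numbers shares of 0.15 rad, none past 1 either way. Its arguments: {"type":"object","properties":{"series":{"type":"array","items":{"type":"object","properties":{"dp":{"type":"array","items":{"type":"number","minimum":-1,"maximum":1}},"angular":{"type":"array","items":{"type":"number","minimum":-1,"maximum":1}}}}},"claw":{"type":"number"},"grip_force":{"type":"number"}},"required":["series"]}

```bash
mkdir -p pics
cat > h.py <<'E'
import numpy as np, cv2, json
from cell import sense,get_image,camera_info,sign_off
def K(n):
    c=camera_info(n); f=192/np.tan(np.radians(c['fovy'])/2); return c,f
def rays(n,uv):
    c,f=K(n); uv=np.asarray(uv,float).reshape(-1,1,2)
    M=np.array([[f,0,c['cx']],[0,f,c['cy']],[0,0,1]])
    s=cv2.undistortPoints(uv,M,np.array([c['k1'],0,0,0,0.]))[:,0]
    E=np.array(c['extrinsics']); d=np.c_[s,np.ones(len(s))]@E[:3,:3].T
    return E[:3,3],d
def onz(n,uv,z):
    o,d=rays(n,uv); return o+d*((z-o[2])/d[:,2])[:,None]
def pts(n,uv,depth):
    o,d=rays(n,uv); u=np.asarray(uv).round().astype(int); return o+d*depth[u[:,1],u[:,0]][:,None]
E
python3 - <<'E'
from h import *
s=sense();print({k:np.round(v,3) for k,v in s.items()})
for n in('top','side'):
    p,d=get_image(n);np.savez('pics/%s0.npz'%n,p=p,d=d);cv2.imwrite('pics/%s0.png'%n,p);print(n,camera_info(n))
E
```

```text
{'time_s': np.float64(0.0), 'joint_pos': array([1.139, 0.087, 0.175, 1.66 , 0.   , 1.571]), 'joint_velocities': array([-0.002, -0.002,  0.001, -0.   , -0.   , -0.001]), 'effort': array([ 0.0000e+00, -5.2038e+01,  4.6481e+01,  1.6000e-02,  0.0000e+00,
        0.0000e+00]), 'tcp_pos': array([0.23 , 0.499, 0.25 ]), 'eef_rot': array([-3.14, -0.  ,  2.71]), 'ft_force': array([0.483, 0.837, 0.664]), 'moment': array([0.02 , 0.006, 0.012]), 'grip_force': np.float64(0.0), 'width': np.float64(0.086)}
top {'fovy': 46.58808178664937, 'cx': 253.5723437110243, 'cy': 184.65316603913425, 'k1': -0.13860292568303292, 'extrinsics': array([[ 0.015736  , -0.9940739 ,  0.10756139,  0.42576564],
       [-0.99967055, -0.01782307, -0.01846972,  0.04670442],
       [ 0.02027734, -0.10723531, -0.99402687,  1.36590019],
       [ 0.        ,  0.        ,  0.        ,  1.        ]])}
side {'fovy': 44.91838127523408, 'cx': 254.85998559957935, 'cy': 188.32669776129583, 'k1': -0.08251041726376407, 'extrinsics': array([[ 0.90694872, -0.23090105,  0.35231906,  0.04363619],
       [-0.42058779, -0.54292958,  0.72686545, -0.95903242],
       [ 0.02345045, -0.80741078, -0.58952346,  0.88781316],
       [ 0.        ,  0.        ,  0.        ,  1.        ]])}
```

```bash
ls
```

```text
h.py
pics
```

View pics/top0.png

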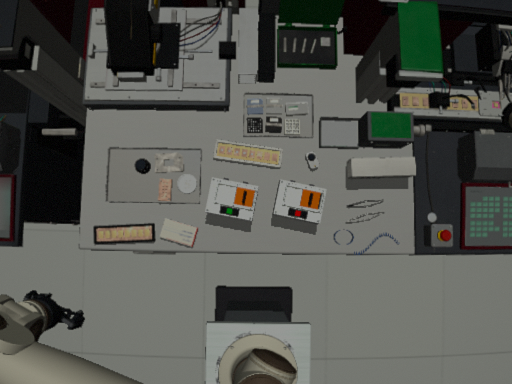

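View pics/side0.png

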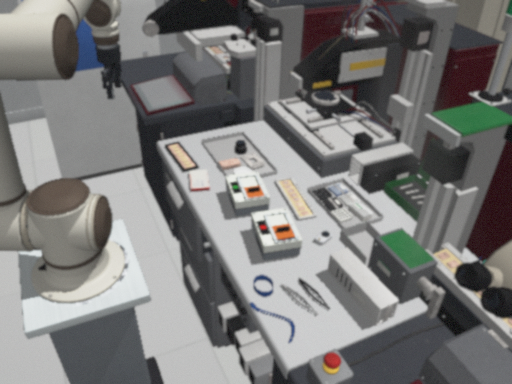

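Top view: the red flag is at about (297,213), so the right-hand unit (centre ~(299,203)) is the tripped one, and its orange shutter is at ~(311,199). The green-flag unit is at ~(232,200).

Run:
```python
from h import *
z=np.load('pics/top0.npz');p,d=z['p'],z['d'];z2=np.load('pics/side0.npz');q=z2['p']
a=cv2.resize(p[165:245,195:345],None,fx=5,fy=5,interpolation=cv2.INTER_CUBIC)
cv2.imwrite('pics/crop0.png',a)
def cent(m): 
    n,l,s,c=cv2.connectedComponentsWithStats(m.astype(np.uint8)); return [(c[i].round(1),s[i].tolist()) for i in range(1,n) if s[i][4]>12]
for nm,im,box,dd in(('top',p,(165,245,195,345),d),('side',q,(160,260,215,310),z2['d'])):
    h=cv2.cvtColor(im,cv2.COLOR_BGR2HSV);r=np.zeros(h.shape[:2],bool);r[box[0]:box[1],box[2]:box[3]]=1
    H,S,V=[h[...,i].astype(int) for i in range(3)]
    for k,m,zz in(('red',((H<6)|(H>174))&(S>150)&(V>90),.06),('green',(H>45)&(H<80)&(S>150),.06),('orange',(H>7)&(H<20)&(S>180)&(V>120),.0635)):
        for c,s in cent(m&r): print(nm,k,c,s,onz(nm,[c],zz)[0].round(4))
# white top via depth
v,u=np.mgrid[165:245,195:345];uv=np.c_[u.ravel(),v.ravel()];P=pts('top',uv,d)
m=(P[:,2]>.045)&(P[:,2]<.09)
M=np.zeros(d.shape,np.uint8);M[uv[m][:,1],uv[m][:,0]]=255
for c in cv2.findContours(M,0,1)[0]:
    if cv2.contourArea(c)<300: continue
    W=onz('top',c[:,0].astype(float),.06)[:,:2]; R=cv2.minAreaRect((W*1000).astype(np.float32));print(R)
    print(np.median(P[m][:,2]))
```

```text
top red [297.4 212.8] [295, 210, 6, 6, 30] [ 0.4862 -0.1076  0.06  ]
top green [229.1 210.6] [226, 208, 7, 6, 37] [0.4894 0.0929 0.06  ]
top orange [244.1 196.7] [235, 188, 20, 19, 227] [0.5307 0.0497 0.0635]
top orange [309.9 198.9] [301, 190, 19, 19, 222] [ 0.5275 -0.1439  0.0635]
side red [262.7 226.8] [260, 224, 6, 6, 27] [ 0.4834 -0.1076  0.06  ]
side orange [254.2 192.8] [249, 191, 12, 4, 25] [0.525  0.0376 0.0635]
side orange [284.2 233.9] [278, 230, 14, 8, 74] [ 0.5216 -0.1599  0.0635]
((521.1116943359375, -113.91620635986328), (141.34902954101562, 105.143310546875), 79.09283447265625)
0.06118295761459125
((525.163818359375, 87.0811538696289), (139.83203125, 104.44279479980469), 80.11074829101562)
0.06118295761459125
```

View pics/crop0.png

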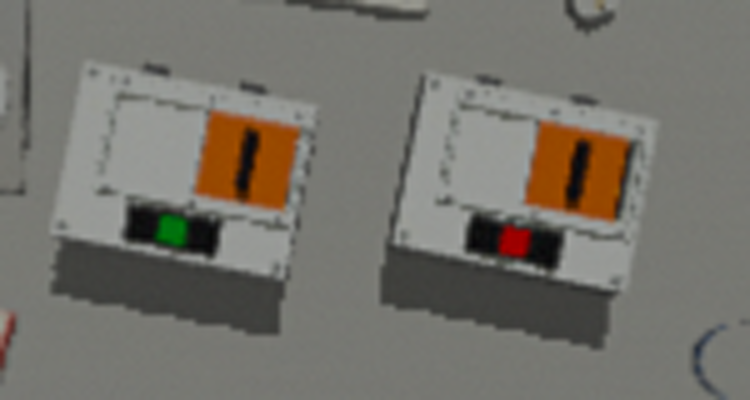

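Crop: on the tripped unit, the ridge is at about (577,172) and the dark gap on its right shows the shutter slightly ajar. The unit is centred at (0.521,-0.114) with yaw about -10.9°. The footprint comes out at 141×105 mm and 61 mm high, which matches the given size. I'll shut the gripper, align it and travel.

step_arm([
  {"angular": [0,0,-0.8]},
  {"angular": [0,0,-0.8]},
  {"dp": [-0.3,-0.5,0]},
  {"dp": [-0.64,-0.95,0]},
  {"dp": [-0.64,-0.95,0]},
  {"dp": [-0.64,-0.95,0]},
  {"dp": [-0.64,-0.95,0]},
  {"dp": [-0.64,-0.95,0]},
], claw=0, grip_force=40)

```text
$.series[0]: bad value
```

step_arm([
  {"dp": [-0.64,-0.95,0]},
  {"dp": [-0.64,-0.95,0]},
  {"dp": [-0.64,-0.95,0]},
  {"dp": [-0.64,-0.95,0]},
  {"dp": [-0.64,-0.95,0]},
  {"dp": [-0.64,-0.95,0]},
  {"dp": [-0.64,-0.95,0]},
  {"dp": [-0.64,-0.95,0]},
])

```text
$.series[0]: bad value
```

step_arm([
  {"dp": [-0.64,-0.95,0]},
  {"dp": [-0.64,-0.95,0]},
  {"dp": [-0.64,-0.95,0]},
  {"dp": [-0.64,-0.95,0]},
  {"dp": [-0.64,-0.95,0]},
  {"dp": [-0.64,-0.95,0]},
  {"dp": [-0.64,-0.95,0]},
  {"dp": [-0.64,-0.95,0]},
])

```text
$.series[0]: bad value
```

step_arm([
  {"dp": [-0.64,-0.95,0]},
  {"dp": [-0.64,-0.95,0]},
  {"dp": [-0.64,-0.95,0]},
  {"dp": [-0.64,-0.95,0.3]},
  {"dp": [-0.64,-0.95,0.5]},
  {"dp": [-0.64,-0.95,0.7]},
  {"dp": [-0.64,-0.95,0.7]},
  {"dp": [-0.64,-0.95,0.3]},
])

```text
$.series[0]: bad value
```

step_arm([
  {"dp": [0,0,0],"angular": [0,0,-0.8]},
  {"dp": [0,0,0],"angular": [0,0,-0.8]},
  {"dp": [-0.3,-0.5,0],"angular": [0,0,0]},
  {"dp": [-0.64,-0.95,0],"angular": [0,0,0]},
  {"dp": [-0.64,-0.95,0],"angular": [0,0,0]},
  {"dp": [-0.64,-0.95,0],"angular": [0,0,0]},
  {"dp": [-0.64,-0.95,0],"angular": [0,0,0]},
  {"dp": [-0.64,-0.95,0],"angular": [0,0,0]},
], claw=0, grip_force=40)

```text
time_s: 0.9
tcp_pos: [0.2791, 0.3814, 0.2501]
eef_rot: [-3.141, 0.0, 2.946]
ft_force: [0.5, -0.1, -0.6]
width: 0.0002
grip_force: 0.0
```

step_arm([
  {"dp": [-0.64,-0.95,0],"angular": [0,0,0]},
  {"dp": [-0.64,-0.95,0],"angular": [0,0,0]},
  {"dp": [-0.64,-0.95,0],"angular": [0,0,0]},
  {"dp": [-0.64,-0.95,0],"angular": [0,0,0]},
  {"dp": [-0.64,-0.95,0],"angular": [0,0,0]},
  {"dp": [-0.64,-0.95,0],"angular": [0,0,0]},
  {"dp": [-0.64,-0.95,0],"angular": [0,0,0]},
  {"dp": [-0.64,-0.95,0],"angular": [0,0,0]},
])

```text
time_s: 1.7
tcp_pos: [0.3504, 0.2128, 0.2502]
eef_rot: [-3.141, 0.0, 2.946]
ft_force: [0.5, -0.3, -1.0]
width: -0.0001
grip_force: 0.0
```

step_arm([
  {"dp": [-0.64,-0.95,0],"angular": [0,0,0]},
  {"dp": [-0.64,-0.95,0],"angular": [0,0,0]},
  {"dp": [-0.64,-0.95,0],"angular": [0,0,0]},
  {"dp": [-0.64,-0.95,0],"angular": [0,0,0]},
  {"dp": [-0.64,-0.95,0],"angular": [0,0,0]},
  {"dp": [-0.64,-0.95,0],"angular": [0,0,0]},
  {"dp": [-0.64,-0.95,0],"angular": [0,0,0]},
  {"dp": [-0.64,-0.95,0],"angular": [0,0,0]},
])

```text
time_s: 2.5
tcp_pos: [0.4217, 0.0442, 0.2502]
eef_rot: [-3.141, -0.0, 2.946]
ft_force: [0.0, 0.2, 0.3]
width: -0.0002
grip_force: 0.0
```

step_arm([
  {"dp": [-0.64,-0.95,0],"angular": [0,0,0]},
  {"dp": [-0.64,-0.95,0],"angular": [0,0,0]},
  {"dp": [-0.64,-0.95,0.3],"angular": [0,0,0]},
  {"dp": [-0.64,-0.95,0.7],"angular": [0,0,0]},
  {"dp": [-0.64,-0.95,0.8],"angular": [0,0,0]},
  {"dp": [-0.64,-0.95,0.8],"angular": [0,0,0]},
  {"dp": [-0.64,-0.95,0.8],"angular": [0,0,0]},
  {"dp": [-0.64,-0.95,0.4],"angular": [0,0,0]},
])

```text
time_s: 3.3
tcp_pos: [0.4926, -0.1243, 0.1727]
eef_rot: [3.142, -0.002, 2.946]
ft_force: [0.4, 0.3, 0.5]
width: 0.0
grip_force: 0.0
```

```bash
cat >> h.py <<'E'
C=np.array([.5211,-.1139]);psi=np.radians(-10.9);UX=np.array([np.cos(psi),np.sin(psi)]);UY=np.array([-np.sin(psi),np.cos(psi)])
def unit(P): P=np.atleast_2d(P)[:,:2]-C; return np.c_[P@UX,P@UY]
E
python3 - <<'E'
from h import *
s=sense();print(s['time_s'],s['tcp_pos'],s['eef_rot'],s['ft_force'],'unit',unit(s['tcp_pos']))
for n in('top','side'):
    p,d=get_image(n);cv2.imwrite('pics/%s1.png'%n,p);np.savez('pics/%s1.npz'%n,p=p,d=d)
    v,u=np.mgrid[0:384,0:512];uv=np.c_[u.ravel(),v.ravel()];P=pts(n,uv,d);t=s['tcp_pos']
    m=(np.hypot(*(P[:,:2]-t[:2]).T)<.04)&(P[:,2]>t[2]-.05)&(P[:,2]<t[2]+.03)
    if m.any():
        Q=P[m];print(n,m.sum(),np.percentile(Q[:,2],[0,1,3,10]),t[2]);L=Q[Q[:,2]<t[2]];print('unit span below tcp',unit(L).min(0) if len(L) else 0,unit(L).max(0) if len(L) else 0)
c=cv2.imread('pics/side1.png')[150:270,200:350];cv2.imwrite('pics/side1c.png',cv2.resize(c,None,fx=5,fy=5,interpolation=cv2.INTER_CUBIC))
E
```

```text
3.3 [ 0.4926156 -0.1242676  0.1727151] [ 3.14155369e+00 -1.81888590e-03  2.94550750e+00] [0.42497627 0.31748453 0.46835215] unit [[-0.02601004 -0.01556683]]
top 1 [0.20082057 0.20082057 0.20082057 0.20082057] 0.1727150954628894
unit span below tcp 0 0
side 120 [0.14932951 0.15152541 0.15343935 0.15929255] 0.1727150954628894
unit span below tcp [-0.03814534 -0.0355004 ] [-0.01484891 -0.01382905]
```

View pics/side1c.png

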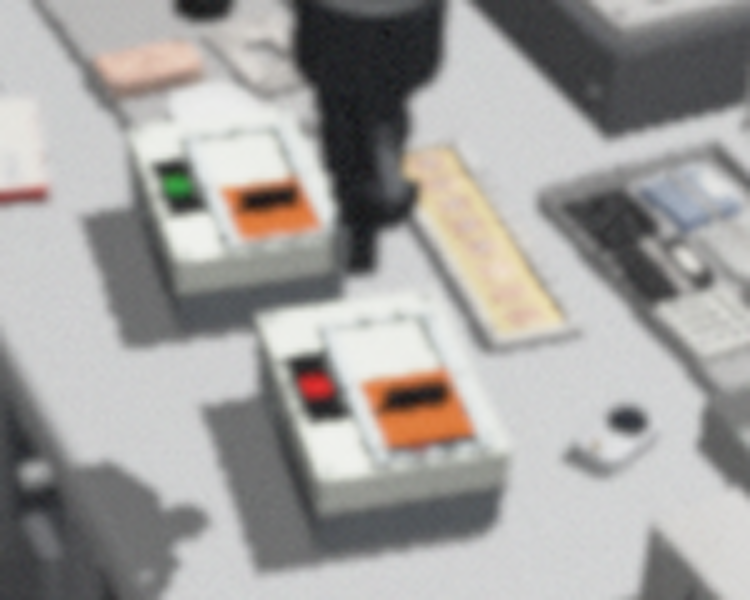

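Side crop: the fingertip is free above and beyond the unit, at about (360,268). It shows the red flag at (317,388) and the ridge at (415,397). Depth puts the tip about 19–22 mm below the TCP, as specified.

step_arm([
  {"dp": [-0.47,-0.63,0.3],"angular": [0,0,0]},
  {"dp": [-0.47,-0.63,0.4],"angular": [0,0,0]},
  {"dp": [-0.47,-0.63,0.4],"angular": [0,0,0]},
  {"dp": [-0.47,-0.63,0.4],"angular": [0,0,0]},
  {"dp": [0,0,0.9],"angular": [0,0,0]},
  {"dp": [0,0,0.9],"angular": [0,0,0]},
  {"dp": [0,0,0.5],"angular": [0,0,0]},
  {"dp": [0,0,0],"angular": [0,0,0]},
])

```text
time_s: 4.2
tcp_pos: [0.5202, -0.1798, 0.0965]
eef_rot: [3.141, -0.003, 2.95]
ft_force: [-0.0, 0.0, -0.3]
width: 0.0001
grip_force: 0.0
```

Run:
```python
from h import *
s=sense();print(s['time_s'],s['tcp_pos'],s['eef_rot'],s['ft_force'],'unit',unit(s['tcp_pos']))
n='side'
p,d=get_image(n);cv2.imwrite('pics/side2.png',p)
v,u=np.mgrid[0:384,0:512];uv=np.c_[u.ravel(),v.ravel()];P=pts(n,uv,d);U=unit(P)
t=(abs(U[:,0])<.05)&(abs(U[:,1])<.065)&(P[:,2]<.07)&(P[:,2]>.05);print('top z side',np.median(P[t][:,2]))
c=p[180:280,220:340];cv2.imwrite('pics/side2c.png',cv2.resize(c,None,fx=6,fy=6,interpolation=cv2.INTER_CUBIC))
```

```text
4.2 [ 0.52015061 -0.17984244  0.09649525] [ 3.14124654e+00 -2.77914174e-03  2.94950915e+00] [-0.02844533  0.00306356 -0.2784776 ] unit [[ 0.01153716 -0.06493228]]
top z side 0.06034296699894104
```

View pics/side2c.png

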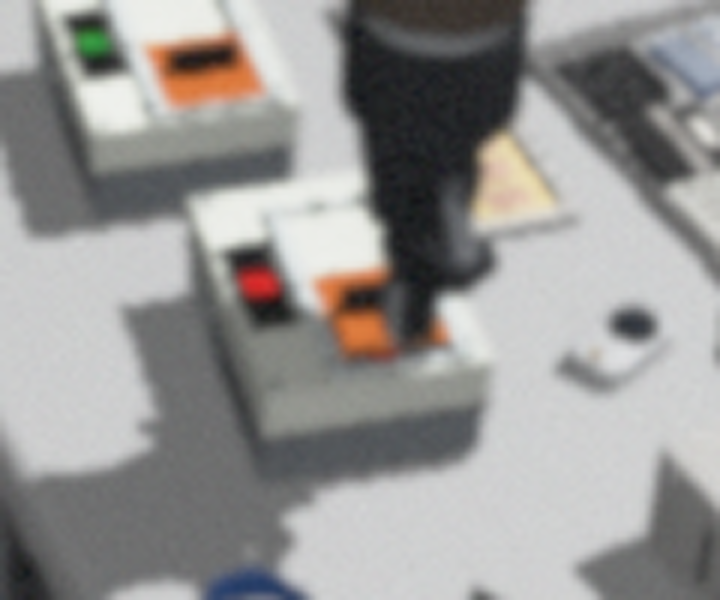

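Side crop: the tip at ~(410,340) is above the shutter plate on the near (-y) side of the ridge at (365,297), which is clear. Lower it 7 mm and start pushing.

step_arm([
  {"dp": [0,0,0.2],"angular": [0,0,0]},
  {"dp": [0,0,0.15],"angular": [0,0,0]},
  {"dp": [0,0.1,0],"angular": [0,0,0]},
  {"dp": [0,0.2,0],"angular": [0,0,0]},
  {"dp": [0,0.2,0],"angular": [0,0,0]},
  {"dp": [0,0.2,0],"angular": [0,0,0]},
  {"dp": [0,0.2,0],"angular": [0,0,0]},
  {"dp": [0,0.2,0],"angular": [0,0,0]},
])

```text
time_s: 5.05
tcp_pos: [0.5251, -0.1577, 0.0913]
eef_rot: [-3.142, 0.0, 2.95]
ft_force: [-0.4, 0.0, 0.0]
width: 0.0001
grip_force: 0.0
```

step_arm([
  {"dp": [0,0.2,0],"angular": [0,0,0]},
  {"dp": [0,0.2,0],"angular": [0,0,0]},
  {"dp": [0,0.2,0],"angular": [0,0,0]},
  {"dp": [0,0.2,0],"angular": [0,0,0]},
  {"dp": [0,0.2,0],"angular": [0,0,0]},
  {"dp": [0,0.1,0],"angular": [0,0,0]},
  {"dp": [0,0,0],"angular": [0,0,0]},
  {"dp": [0,0,0],"angular": [0,0,0]},
])

```text
time_s: 5.85
tcp_pos: [0.5292, -0.1364, 0.0912]
eef_rot: [3.141, 0.0, 2.95]
ft_force: [0.7, -0.4, -0.4]
width: -0.0003
grip_force: 0.0
```

```bash
cat >> h.py <<'E'
def look(tag):
    s=sense();f=np.array(s['ft_force']);print('tcp unit',unit(s['tcp_pos']).round(4),'z',s['tcp_pos'][2],'f unit',f[:2]@UX,f[:2]@UY,f[2])
    for n,box in(('top',(165,245,260,345)),('side',(200,260,250,320))):
        p,d=get_image(n);cv2.imwrite('pics/%s_%s.png'%(n,tag),p)
        h=cv2.cvtColor(p,cv2.COLOR_BGR2HSV).astype(int);H,S,V=h[...,0],h[...,1],h[...,2];r=np.zeros(H.shape,bool);r[box[0]:box[1],box[2]:box[3]]=1
        for k,m,z in(('red',((H<5)|(H>174))&(S>150)&(V>80),.06),('green',(H>45)&(H<80)&(S>140),.06),('orange',(H>7)&(H<20)&(S>180)&(V>100),.0635)):
            N,l,st,c=cv2.connectedComponentsWithStats((m&r).astype(np.uint8))
            for i in range(1,N):
                if st[i][4]>8:
                    ys,xs=np.where(l==i);W=unit(onz(n,np.c_[xs,ys].astype(float),z))
                    print(n,k,c[i].round(1),st[i][4],'unit c',unit(onz(n,[c[i]],z)).round(4)[0],'y',W[:,1].min().round(4),W[:,1].max().round(4),'x',W[:,0].min().round(4),W[:,0].max().round(4))
E
python3 -c "
from h import *
look('3')"
```

```text
tcp unit [[ 0.0123 -0.0205]] z 0.09124920667152783 f unit 0.7716385550787177 -0.2955161018124462 -0.38754421104808673
top red [297.4 213.2] 12 unit c [-0.0365 -0.0007] y -0.0057 0.0041 x -0.0414 -0.0322
top orange [296.9 200.1] 35 unit c [0.0005 0.0085] y -0.0014 0.0165 x -0.0095 0.009
side red [262.7 226.7] 18 unit c [-0.038  -0.0004] y -0.0071 0.0067 x -0.0446 -0.0323
side red [283.  236.7] 17 unit c [ 0.0042 -0.0514] y -0.0569 -0.0443 x -0.0024 0.0117
side orange [285.8 230.7] 21 unit c [ 0.0173 -0.0336] y -0.0394 -0.0244 x 0.0069 0.0265
```

step_arm([
  {"dp": [0,0.1,0],"angular": [0,0,0]},
  {"dp": [0,0.15,0],"angular": [0,0,0]},
  {"dp": [0,0.15,0],"angular": [0,0,0]},
  {"dp": [0,0.15,0],"angular": [0,0,0]},
  {"dp": [0,0.15,0],"angular": [0,0,0]},
  {"dp": [0,0.15,0],"angular": [0,0,0]},
  {"dp": [0,0.1,0],"angular": [0,0,0]},
  {"dp": [0,0,0],"angular": [0,0,0]},
])

```text
time_s: 6.75
tcp_pos: [0.5329, -0.1175, 0.0913]
eef_rot: [3.141, 0.0, 2.95]
ft_force: [1.3, 0.5, -0.5]
width: 0.0001
grip_force: 0.0
```

```bash
python3 -c "
from h import *
look('4')
a=cv2.imread('pics/top_4.png')[180:230,265:330];b=cv2.imread('pics/side_4.png')[195:255,235:310]
f=lambda i:cv2.resize(i,(390,300),interpolation=cv2.INTER_CUBIC)
cv2.imwrite('pics/c4.png',np.hstack([f(a),f(b)]))"
```

```text
tcp unit [[ 0.0123 -0.0013]] z 0.09129927150869936 f unit 1.1981367064712243 0.7341231718644822 -0.49294156515316667
top orange [290.1 198.7] 26 unit c [0.0007 0.0292] y 0.0194 0.0356 x -0.0074 0.0089
side red [263.  226.7] 18 unit c [-0.0373 -0.0006] y -0.0071 0.0067 x -0.044 -0.0313
side red [283.3 236. ] 23 unit c [ 0.0057 -0.049 ] y -0.0569 -0.0405 x -0.0013 0.0129
side orange [283.8 226.3] 22 unit c [ 0.0171 -0.0151] y -0.0221 -0.0073 x 0.0051 0.0273
```

View pics/c4.png

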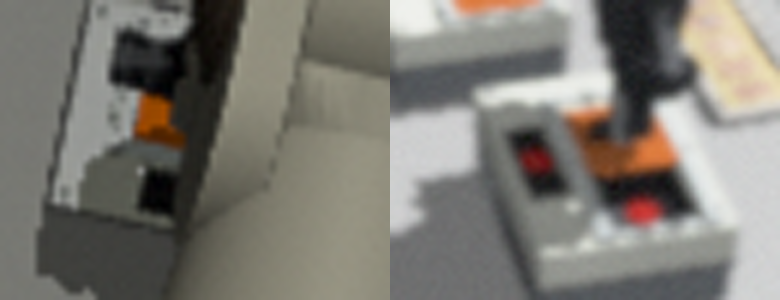

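The pair shows the top view at left, with orange partly visible at (160,118). The side view at right shows the well opening with the red cap at (642,210); the tip pushes the ridge at (620,130). About 10 mm remains.

step_arm([
  {"dp": [0,0.1,0],"angular": [0,0,0]},
  {"dp": [0,0.1,0],"angular": [0,0,0]},
  {"dp": [0,0.1,0],"angular": [0,0,0]},
  {"dp": [0,0.05,0],"angular": [0,0,0]},
  {"dp": [0,0,0],"angular": [0,0,0]},
  {"dp": [0,0,0],"angular": [0,0,0]},
  {"dp": [0,0,0],"angular": [0,0,0]},
  {"dp": [0,0,0],"angular": [0,0,0]},
])

```text
time_s: 7.65
tcp_pos: [0.5342, -0.111, 0.0913]
eef_rot: [3.141, -0.0, 2.95]
ft_force: [0.5, -0.8, -0.0]
width: -0.0002
grip_force: 0.0
```

```bash
python3 -c "
from h import *
look('5')"
```

```text
tcp unit [[0.0123 0.0053]] z 0.09127265919605443 f unit 0.6239958115611242 -0.7252778404911722 -0.025277251443036032
top orange [287.6 198.1] 27 unit c [0.0007 0.0367] y 0.0298 0.0425 x -0.0092 0.0094
side red [262.8 226.6] 19 unit c [-0.0377 -0.0004] y -0.0071 0.0067 x -0.0446 -0.0313
side red [283.2 236.1] 24 unit c [ 0.0053 -0.0493] y -0.0569 -0.0405 x -0.0024 0.0129
```

step_arm([
  {"dp": [0,0.03,0],"angular": [0,0,0]},
  {"dp": [0,0.03,0],"angular": [0,0,0]},
  {"dp": [0,0.03,0],"angular": [0,0,0]},
  {"dp": [0,0,0],"angular": [0,0,0]},
  {"dp": [0,0,0],"angular": [0,0,0]},
  {"dp": [0,0,0],"angular": [0,0,0]},
  {"dp": [0,0,0],"angular": [0,0,0]},
  {"dp": [0,0,0],"angular": [0,0,0]},
])

```text
time_s: 8.55
tcp_pos: [0.5345, -0.1094, 0.0912]
eef_rot: [-3.141, -0.0, 2.95]
ft_force: [-0.3, -3.7, -0.8]
width: 0.0001
grip_force: 2.1
```

step_arm([
  {"dp": [0,0.025,0],"angular": [0,0,0]},
  {"dp": [0,0.025,0],"angular": [0,0,0]},
  {"dp": [0,0,0],"angular": [0,0,0]},
  {"dp": [0,0,0],"angular": [0,0,0]},
  {"dp": [0,0,0],"angular": [0,0,0]},
  {"dp": [0,0,0],"angular": [0,0,0]},
  {"dp": [0,0,0],"angular": [0,0,0]},
  {"dp": [0,0,0],"angular": [0,0,0]},
])

```text
time_s: 9.35
tcp_pos: [0.5347, -0.1082, 0.0913]
eef_rot: [3.141, -0.0, 2.95]
ft_force: [-1.1, -3.2, 0.2]
width: 0.0003
grip_force: 1.5
```

```bash
python3 -c "
from h import *
look('6')"
```

```text
tcp unit [[0.0123 0.0082]] z 0.09127317656301268 f unit -0.457914967004312 -3.31152695077466 0.2355430614429932
top orange [286.6 197.9] 23 unit c [0.0008 0.0398] y 0.0327 0.0454 x -0.0092 0.0087
side red [262.4 226.4] 17 unit c [-0.0386  0.0008] y -0.0059 0.0073 x -0.0446 -0.0323
side red [283.2 235.7] 21 unit c [ 0.0059 -0.0476] y -0.0542 -0.0399 x -0.0013 0.0129
```

step_arm([
  {"dp": [0,-0.1,0],"angular": [0,0,0]},
  {"dp": [0,-0.3,0],"angular": [0,0,0]},
  {"dp": [0,-0.4,0],"angular": [0,0,0]},
  {"dp": [0,-0.4,0],"angular": [0,0,0]},
  {"dp": [0,-0.4,0],"angular": [0,0,0]},
  {"dp": [0,-0.4,0],"angular": [0,0,0]},
  {"dp": [0,-0.21,0],"angular": [0,0,0]},
  {"dp": [0,0,0],"angular": [0,0,0]},
])

```text
time_s: 10.25
tcp_pos: [0.5261, -0.1523, 0.0912]
eef_rot: [-3.142, -0.0, 2.949]
ft_force: [0.0, 0.5, -0.2]
width: 0.0001
grip_force: 0.0
```

```bash
python3 -c "
from h import *
print('cap',unit(onz('side',[[283.2,235.9]],.048)))
look('7')
a=cv2.imread('pics/top_7.png')[180:230,265:330];b=cv2.imread('pics/side_7.png')[195:255,235:310]
f=lambda i:cv2.resize(i,(390,300),interpolation=cv2.INTER_CUBIC)
cv2.imwrite('pics/c7.png',np.hstack([f(a),f(b)]))"
```

```text
cap [[ 0.01023795 -0.03581427]]
tcp unit [[ 0.0122 -0.0368]] z 0.09124959288316654 f unit -0.08413301592679674 0.5178685933314631 -0.17706449500621463
top red [296.9 212.9] 14 unit c [-0.0361  0.0011] y -0.0052 0.007 x -0.0403 -0.0322
top orange [289.3 194.4] 121 unit c [0.0124 0.0339] y 0.0177 0.0454 x -0.0115 0.0351
top orange [298.3 200.6] 49 unit c [-0.0001  0.0043] y -0.0054 0.0137 x -0.0106 0.0108
side red [262.7 226.4] 17 unit c [-0.0378  0.0006] y -0.0059 0.0073 x -0.044 -0.0313
side red [283.7 235.7] 17 unit c [ 0.0072 -0.048 ] y -0.0542 -0.0405 x 0.0013 0.0129
side orange [275.6 222.4] 18 unit c [-0.0001  0.0051] y -0.002 0.0126 x -0.0078 0.008
```

View pics/c7.png

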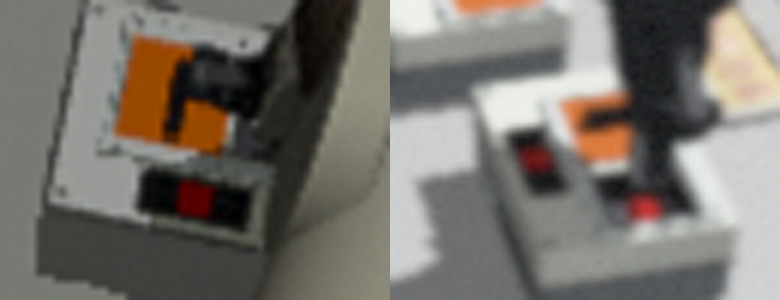

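The pair shows, in the top view, the shutter open with its +y edge at about +45 mm, against +45 mm expected. In the side view the tip at ~(655,180) is above the red cap at (645,208), and the cap is at unit (10,-36) mm as specified. Descend.

step_arm([
  {"dp": [0.02,0.04,0.2],"angular": [0,0,0]},
  {"dp": [0.02,0.04,0.2],"angular": [0,0,0]},
  {"dp": [0,0,0.2],"angular": [0,0,0]},
  {"dp": [0,0,0.2],"angular": [0,0,0]},
  {"dp": [0,0,0.15],"angular": [0,0,0]},
  {"dp": [0,0,0.1],"angular": [0,0,0]},
  {"dp": [0,0,0],"angular": [0,0,0]},
  {"dp": [0,0,0],"angular": [0,0,0]},
])

```text
time_s: 11.15
tcp_pos: [0.5258, -0.15, 0.0703]
eef_rot: [-3.142, 0.0, 2.95]
ft_force: [-0.1, -0.4, -0.8]
width: -0.0003
grip_force: 0.0
```

step_arm([
  {"dp": [0,0,0.05],"angular": [0,0,0]},
  {"dp": [0,0,0.05],"angular": [0,0,0]},
  {"dp": [0,0,0.05],"angular": [0,0,0]},
  {"dp": [0,0,0.05],"angular": [0,0,0]},
  {"dp": [0,0,0.05],"angular": [0,0,0]},
  {"dp": [0,0,0],"angular": [0,0,0]},
  {"dp": [0,0,0],"angular": [0,0,0]},
  {"dp": [0,0,0],"angular": [0,0,0]},
])

```text
time_s: 11.95
tcp_pos: [0.5258, -0.1499, 0.0652]
eef_rot: [3.142, -0.0, 2.95]
ft_force: [0.2, -0.1, -0.5]
width: 0.0004
grip_force: 0.0
```

step_arm([
  {"dp": [0,0,0.05],"angular": [0,0,0]},
  {"dp": [0,0,0.05],"angular": [0,0,0]},
  {"dp": [0,0,0.05],"angular": [0,0,0]},
  {"dp": [0,0,0],"angular": [0,0,0]},
  {"dp": [0,0,0],"angular": [0,0,0]},
  {"dp": [0,0,0],"angular": [0,0,0]},
  {"dp": [0,0,0],"angular": [0,0,0]},
  {"dp": [0,0,0],"angular": [0,0,0]},
])

```text
time_s: 12.75
tcp_pos: [0.5258, -0.15, 0.0623]
eef_rot: [-3.142, 0.0, 2.95]
ft_force: [0.4, -0.1, 0.0]
width: -0.0001
grip_force: 0.0
```

```bash
python3 -c "
from h import *
look('8')"
```

```text
tcp unit [[ 0.0114 -0.0345]] z 0.06232738791511902 f unit 0.3746126672235001 0.0010220061117043474 0.022251080206186657
top green [297.  212.7] 37 unit c [-0.0355  0.0009] y -0.0086 0.0104 x -0.0437 -0.0276
top orange [289.1 194.6] 118 unit c [0.0119 0.0343] y 0.0211 0.0454 x -0.0115 0.035
side green [262.6 226.9] 11 unit c [-0.0385 -0.0014] y -0.0065 0.0033 x -0.043 -0.0339
side orange [275.3 222.5] 12 unit c [-0.0009  0.0051] y -0.0014 0.0126 x -0.0063 0.0068
```

The flag now shows green in both views, so the plunger has snapped home. Retract, cross over to the ridge's +y side, and lower.

step_arm([
  {"dp": [0,0,-0.3],"angular": [0,0,0]},
  {"dp": [0,0,-0.7],"angular": [0,0,0]},
  {"dp": [0,0,-0.7],"angular": [0,0,0]},
  {"dp": [0,0,-0.7],"angular": [0,0,0]},
  {"dp": [0,0.4,-0.2],"angular": [0,0,0]},
  {"dp": [0,0.7,0],"angular": [0,0,0]},
  {"dp": [0,0.8,0],"angular": [0,0,0]},
  {"dp": [0,0.8,0],"angular": [0,0,0]},
])

```text
time_s: 13.65
tcp_pos: [0.536, -0.0952, 0.1136]
eef_rot: [3.141, -0.001, 2.95]
ft_force: [0.6, -0.2, 0.7]
width: -0.0001
grip_force: 0.0
```

step_arm([
  {"dp": [0,0.8,0],"angular": [0,0,0]},
  {"dp": [0,0.7,0],"angular": [0,0,0]},
  {"dp": [0,0,0],"angular": [0,0,0]},
  {"dp": [0,0,0.3],"angular": [0,0,0]},
  {"dp": [0,0,0.4],"angular": [0,0,0]},
  {"dp": [0,0,0.3],"angular": [0,0,0]},
  {"dp": [0,0,0.15],"angular": [0,0,0]},
  {"dp": [0,0,0],"angular": [0,0,0]},
])

```text
time_s: 14.45
tcp_pos: [0.5414, -0.0678, 0.0905]
eef_rot: [-3.141, -0.001, 2.949]
ft_force: [-1.4, 0.2, -0.0]
width: 0.0002
grip_force: 0.0
```

```bash
python3 -c "
from h import *
look('9')
a=cv2.imread('pics/top_9.png')[180:230,265:330];b=cv2.imread('pics/side_9.png')[195:255,235:310]
f=lambda i:cv2.resize(i,(390,300),interpolation=cv2.INTER_CUBIC)
cv2.imwrite('pics/c9.png',np.hstack([f(a),f(b)]))"
```

```text
tcp unit [[0.0112 0.0491]] z 0.09049674620437137 f unit -1.44488717213268 -0.0662936233483188 -0.04324830533429985
side green [262.8 226.4] 16 unit c [-0.0377  0.0005] y -0.0065 0.0073 x -0.043 -0.0323
side orange [279. 222.] 40 unit c [0.0094 0.0047] y -0.0027 0.0125 x -0.0093 0.0256
```

View pics/c9.png

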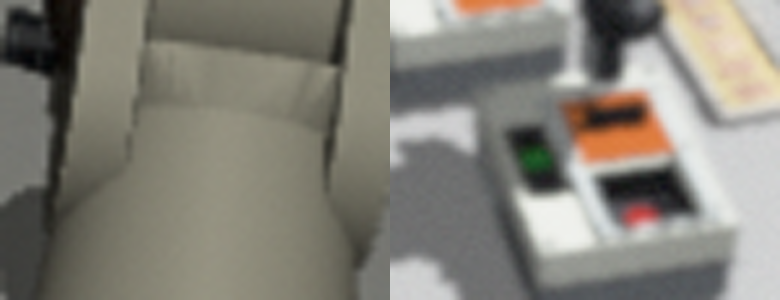

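Top view is blocked by the arm. Side view shows the green flag at (535,158), the cap lower in the well at (640,215), the shutter still open, and the tip beyond the ridge at ~(605,70). Push back toward -y.

step_arm([
  {"dp": [0,-0.2,0],"angular": [0,0,0]},
  {"dp": [0,-0.2,0],"angular": [0,0,0]},
  {"dp": [0,-0.2,0],"angular": [0,0,0]},
  {"dp": [0,-0.2,0],"angular": [0,0,0]},
  {"dp": [0,-0.2,0],"angular": [0,0,0]},
  {"dp": [0,-0.2,0],"angular": [0,0,0]},
  {"dp": [0,-0.2,0],"angular": [0,0,0]},
  {"dp": [0,-0.2,0],"angular": [0,0,0]},
])

```text
time_s: 15.35
tcp_pos: [0.5357, -0.0992, 0.0913]
eef_rot: [3.141, 0.0, 2.95]
ft_force: [1.3, 0.4, -0.8]
width: -0.0
grip_force: 0.7
```

step_arm([
  {"dp": [0,-0.2,0],"angular": [0,0,0]},
  {"dp": [0,-0.2,0],"angular": [0,0,0]},
  {"dp": [0,-0.2,0],"angular": [0,0,0]},
  {"dp": [0,-0.2,0],"angular": [0,0,0]},
  {"dp": [0,-0.2,0],"angular": [0,0,0]},
  {"dp": [0,-0.2,0],"angular": [0,0,0]},
  {"dp": [0,-0.1,0],"angular": [0,0,0]},
  {"dp": [0,0,0],"angular": [0,0,0]},
])

```text
time_s: 16.15
tcp_pos: [0.5305, -0.1248, 0.0912]
eef_rot: [-3.141, -0.0, 2.949]
ft_force: [-0.3, -1.5, -0.4]
width: -0.0
grip_force: 0.0
```

```bash
python3 -c "
from h import *
look('10')"
```

```text
tcp unit [[ 0.0113 -0.0089]] z 0.09122144820912352 f unit 0.01769014550125545 -1.4868101255347026 -0.3928592457315982
top green [295.3 212.3] 18 unit c [-0.0352  0.0058] y 0.0018 0.0104 x -0.0432 -0.0276
side green [262.8 226.9] 13 unit c [-0.038  -0.0015] y -0.0105 0.0055 x -0.043 -0.0328
side orange [283.3 232.1] 70 unit c [ 0.009  -0.0378] y -0.0524 -0.0254 x -0.0085 0.0279
```

step_arm([
  {"dp": [0,-0.1,0],"angular": [0,0,0]},
  {"dp": [0,-0.1,0],"angular": [0,0,0]},
  {"dp": [0,-0.1,0],"angular": [0,0,0]},
  {"dp": [0,-0.05,0],"angular": [0,0,0]},
  {"dp": [0,0,0],"angular": [0,0,0]},
  {"dp": [0,0,0],"angular": [0,0,0]},
  {"dp": [0,0,0],"angular": [0,0,0]},
  {"dp": [0,0,0],"angular": [0,0,0]},
])

```text
time_s: 17.05
tcp_pos: [0.5295, -0.1314, 0.0914]
eef_rot: [-3.141, 0.0, 2.95]
ft_force: [0.4, 0.2, 0.8]
width: 0.0001
grip_force: 0.0
```

```bash
python3 -c "
from h import *
look('11')"
```

```text
tcp unit [[ 0.0115 -0.0156]] z 0.0913871895294372 f unit 0.3033809027209931 0.28745936641162245 0.7869283503621988
top green [296.5 212.6] 33 unit c [-0.0353  0.0024] y -0.0063 0.011 x -0.0432 -0.0276
side green [262.8 227. ] 13 unit c [-0.0383 -0.0018] y -0.0093 0.0033 x -0.043 -0.0313
side orange [284.  233.5] 72 unit c [ 0.0093 -0.0434] y -0.055 -0.0311 x -0.0096 0.0269
```

step_arm([
  {"dp": [0,-0.05,0],"angular": [0,0,0]},
  {"dp": [0,-0.05,0],"angular": [0,0,0]},
  {"dp": [0,-0.05,0],"angular": [0,0,0]},
  {"dp": [0,0,0],"angular": [0,0,0]},
  {"dp": [0,0,0],"angular": [0,0,0]},
  {"dp": [0,0,0],"angular": [0,0,0]},
  {"dp": [0,0,0],"angular": [0,0,0]},
  {"dp": [0,0,0],"angular": [0,0,0]},
])

```text
time_s: 17.95
tcp_pos: [0.5288, -0.1343, 0.0913]
eef_rot: [-3.141, -0.0, 2.95]
ft_force: [0.5, 0.7, 0.5]
width: 0.0
grip_force: 0.1
```

step_arm([
  {"dp": [0,-0.05,0],"angular": [0,0,0]},
  {"dp": [0,-0.05,0],"angular": [0,0,0]},
  {"dp": [0,0,0],"angular": [0,0,0]},
  {"dp": [0,0,0],"angular": [0,0,0]},
  {"dp": [0,0,0],"angular": [0,0,0]},
  {"dp": [0,0,0],"angular": [0,0,0]},
  {"dp": [0,0,0],"angular": [0,0,0]},
  {"dp": [0,0,0],"angular": [0,0,0]},
])

```text
time_s: 18.75
tcp_pos: [0.5284, -0.1362, 0.0912]
eef_rot: [-3.142, -0.0, 2.95]
ft_force: [0.4, -0.3, -0.5]
width: 0.0002
grip_force: 0.1
```

```bash
python3 -c "
from h import *
look('12')"
```

```text
tcp unit [[ 0.0114 -0.0205]] z 0.09124083956167058 f unit 0.41678910818151793 -0.23867315418455626 -0.5004192361555717
top green [296.8 212.7] 39 unit c [-0.0355  0.0013] y -0.0086 0.011 x -0.0438 -0.0276
side green [262.8 227.1] 13 unit c [-0.0381 -0.0021] y -0.0099 0.0033 x -0.043 -0.0323
side orange [284.5 234.1] 58 unit c [ 0.0099 -0.046 ] y -0.0553 -0.0356 x -0.0092 0.0279
```

step_arm([
  {"dp": [0,-0.05,0],"angular": [0,0,0]},
  {"dp": [0,-0.05,0],"angular": [0,0,0]},
  {"dp": [0,0,0],"angular": [0,0,0]},
  {"dp": [0,0,0],"angular": [0,0,0]},
  {"dp": [0,0,0],"angular": [0,0,0]},
  {"dp": [0,0,0],"angular": [0,0,0]},
  {"dp": [0,0,0],"angular": [0,0,0]},
  {"dp": [0,0,0],"angular": [0,0,0]},
])

```text
time_s: 19.65
tcp_pos: [0.528, -0.1382, 0.0913]
eef_rot: [-3.141, -0.0, 2.95]
ft_force: [0.1, -0.0, 0.7]
width: 0.0
grip_force: 0.1
```

step_arm([
  {"dp": [0,-0.025,0],"angular": [0,0,0]},
  {"dp": [0,-0.025,0],"angular": [0,0,0]},
  {"dp": [0,0,0],"angular": [0,0,0]},
  {"dp": [0,0,0],"angular": [0,0,0]},
  {"dp": [0,0,0],"angular": [0,0,0]},
  {"dp": [0,0,0],"angular": [0,0,0]},
  {"dp": [0,0,0],"angular": [0,0,0]},
  {"dp": [0,0,0],"angular": [0,0,0]},
])

```text
time_s: 20.45
tcp_pos: [0.5279, -0.1391, 0.0913]
eef_rot: [3.142, 0.0, 2.95]
ft_force: [0.0, 0.9, -0.5]
width: 0.0001
grip_force: 0.6
```

step_arm([
  {"dp": [0,-0.025,0],"angular": [0,0,0]},
  {"dp": [0,-0.025,0],"angular": [0,0,0]},
  {"dp": [0,0,0],"angular": [0,0,0]},
  {"dp": [0,0,0],"angular": [0,0,0]},
  {"dp": [0,0,0],"angular": [0,0,0]},
  {"dp": [0,0,0],"angular": [0,0,0]},
  {"dp": [0,0,0],"angular": [0,0,0]},
  {"dp": [0,0,0],"angular": [0,0,0]},
])

```text
time_s: 21.25
tcp_pos: [0.5277, -0.1402, 0.0913]
eef_rot: [-3.141, 0.0, 2.95]
ft_force: [0.7, 1.6, -0.6]
width: 0.0
grip_force: 0.3
```

```bash
python3 -c "
from h import *
look('13')"
```

```text
tcp unit [[ 0.0114 -0.0245]] z 0.09127687234392903 f unit 0.39590981140423925 1.658302359157065 -0.6349948861731345
top green [297.1 212.8] 38 unit c [-0.0356  0.0006] y -0.0092 0.0104 x -0.0437 -0.0276
side orange [284.3 234.7] 41 unit c [ 0.0087 -0.0481] y -0.0547 -0.0398 x -0.0096 0.0269
```

step_arm([
  {"dp": [0,-0.025,0],"angular": [0,0,0]},
  {"dp": [0,-0.015,0],"angular": [0,0,0]},
  {"dp": [0,0,0],"angular": [0,0,0]},
  {"dp": [0,0,0],"angular": [0,0,0]},
  {"dp": [0,0,0],"angular": [0,0,0]},
  {"dp": [0,0,0],"angular": [0,0,0]},
  {"dp": [0,0,0],"angular": [0,0,0]},
  {"dp": [0,0,0],"angular": [0,0,0]},
])

```text
time_s: 22.15
tcp_pos: [0.5275, -0.1409, 0.0913]
eef_rot: [3.142, -0.0, 2.95]
ft_force: [0.2, 3.8, -0.7]
width: 0.0001
grip_force: 2.1
```

Stop felt: 3.8 N against about 1.3 N drag, matching the other end. Back off, lift clear and check.

step_arm([
  {"dp": [0,0.15,0],"angular": [0,0,0]},
  {"dp": [0,0.15,-0.1],"angular": [0,0,0]},
  {"dp": [0,0,-0.7],"angular": [0,0,0]},
  {"dp": [0,0,-0.9],"angular": [0,0,0]},
  {"dp": [0,0,-0.9],"angular": [0,0,0]},
  {"dp": [0.3,0.9,-0.9],"angular": [0,0,0]},
  {"dp": [0.6,0.95,-0.9],"angular": [0,0,0]},
  {"dp": [0.6,0.95,-0.9],"angular": [0,0,0]},
])

```text
time_s: 22.95
tcp_pos: [0.5097, -0.074, 0.1992]
eef_rot: [-3.141, 0.001, 2.949]
ft_force: [0.4, 0.7, -0.3]
width: 0.0001
grip_force: 0.0
```

step_arm([
  {"dp": [0.6,0.95,-0.5],"angular": [0,0,0]},
  {"dp": [0.6,0.95,0],"angular": [0,0,0]},
  {"dp": [0.6,0.95,0],"angular": [0,0,0]},
  {"dp": [0.6,0.95,0],"angular": [0,0,0]},
  {"dp": [0.6,0.95,0],"angular": [0,0,0]},
  {"dp": [0.6,0.95,0],"angular": [0,0,0]},
  {"dp": [0.6,0.95,0],"angular": [0,0,0]},
  {"dp": [0.6,0.95,0],"angular": [0,0,0]},
])

```text
time_s: 23.75
tcp_pos: [0.4444, 0.0938, 0.2086]
eef_rot: [3.141, 0.002, 2.95]
ft_force: [-0.5, 0.8, 0.3]
width: -0.0003
grip_force: 0.0
```

step_arm([
  {"dp": [0.6,0.95,0],"angular": [0,0,0]},
  {"dp": [0.6,0.95,0],"angular": [0,0,0]},
  {"dp": [0.6,0.95,0],"angular": [0,0,0]},
  {"dp": [0.6,0.95,0],"angular": [0,0,0]},
  {"dp": [0.6,0.95,0],"angular": [0,0,0]},
  {"dp": [0.3,0.5,0],"angular": [0,0,0]},
  {"dp": [0,0,0],"angular": [0,0,0]},
  {"dp": [0,0,0],"angular": [0,0,0]},
])

```text
time_s: 24.55
tcp_pos: [0.4001, 0.2085, 0.2077]
eef_rot: [-3.141, 0.001, 2.95]
ft_force: [0.1, -0.8, 0.2]
width: -0.0001
grip_force: 0.0
```

Run:
```python
from h import *
look('14')
p,d=get_image('top')
v,u=np.mgrid[165:245,195:345];uv=np.c_[u.ravel(),v.ravel()];P=pts('top',uv,d)
m=(P[:,2]>.045)&(P[:,2]<.09);M=np.zeros(d.shape,np.uint8);M[uv[m][:,1],uv[m][:,0]]=255
for c in cv2.findContours(M,0,1)[0]:
    if cv2.contourArea(c)>300: print(cv2.minAreaRect((onz('top',c[:,0].astype(float),.06)[:,:2]*1000).astype(np.float32)))
cv2.imwrite('pics/c14.png',cv2.resize(p[165:245,195:345],None,fx=5,fy=5,interpolation=cv2.INTER_CUBIC))
```

```text
tcp unit [[-0.1798  0.2937]] z 0.2077038174072519 f unit 0.24536649013867176 -0.7983692742962639 0.15147249658843803
top green [297.  212.7] 35 unit c [-0.0353  0.0008] y -0.0086 0.0104 x -0.0432 -0.0276
top orange [312.1 199.3] 224 unit c [ 0.0123 -0.035 ] y -0.0607 -0.0095 x -0.0115 0.0354
side green [262.6 226.9] 14 unit c [-0.0384 -0.0011] y -0.0065 0.0067 x -0.044 -0.0323
side orange [284.9 234.6] 47 unit c [ 0.0101 -0.0483] y -0.0559 -0.04 x -0.0081 0.0281
((521.4351806640625, -112.82482147216797), (141.31101989746094, 104.91717529296875), 79.23841094970703)
((525.11474609375, 87.08782196044922), (139.81723022460938, 104.54878997802734), 80.12251281738281)
```

View pics/c14.png

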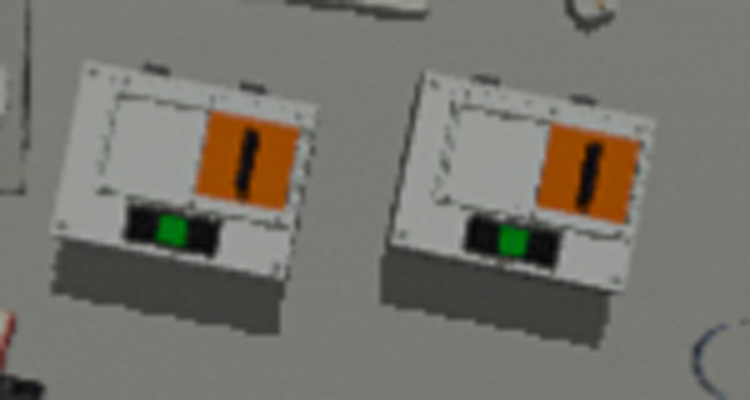

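The final crop shows both flags green, and the tripped unit's shutter (590,175) covers its well. It is 36.0 mm to -y of the unit's centre, the same as the untouched unit's, and the unit itself moved only about 1 mm.

```bash
python3 -c "
from h import *
print(sign_off())"
```

```text
the job is handed in; nothing more can be done
None
```

The job is handed in: the tripped cut-out is reset (flag now green) and its shutter is fully closed again. Its body shifted about 1 mm during the opening push; the other unit did not move, and nothing else on the bench was touched.

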